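File a lens case in a sprung rack

ROBOT

A 6-joint arm with a two-finger parallel gripper is mounted at the origin on the work surface. World frame = base frame: x ahead of the robot, y to its left, z up, the work surface at z = 0. Lengths are in m, angles in rad, forces in N, time in s.
With the tool pointing down it reaches from about 0.3 to 0.775 m from the base axis. Payload 14.6 kg.
Tool frame: the origin (TCP) lies at the very end of the fingers, on their centre line; the grasp point (between the pads) lies 19 mm behind it; z points along the fingers, x is the direction in which the jaws open and shut, and the axes are right-handed (so a half turn about z gives the same grasp; the last joint's range is limited). The gripper opens to 94 mm and grips with 3 to 60 N. Pads are 16 mm wide; open, the fingers measure 119 mm over their backs; the gripper's body (75 mm by 177 mm) begins 78 mm behind the grasp point.
Start: joints at [1.071, 0.3, 1.521, -0, 1.321, -0.067], TCP at [0.231, 0.499, 0.205] pointing down, gripper open.
Joint ranges: [-3.03, 3.03], [-0.79, 2.21], [0.23, 2.52], [-1.04, 4.18], [0, 3.07], [-2.55, 2.55]. Speed limits (rad/s): [2.22, 2.22, 2.57, 3.14, 3.14, 3.14].

INTERFACE

Orientations are given as [roll, pitch, yaw] about the fixed x, y, z axes, in that order (R = Rz(yaw) Ry(pitch) Rx(roll)).
In Python, from station import ctrl gives the robot as it stands.
- The arm moves only by the shell command python3 -m inch 'ROWS' [FORCE]. ROWS is JSON, one flat list of numbers, 7 for each row, row after row: the shift along the tool's x, y, z in cm, then the turn, a rotation vector about the tool's x, y, z in rad, then the opening, from 0 (shut) to 1 (fully open). In form: [tx, ty, tz, wx, wy, wz, claw, tx, ty, tz, wx, wy, wz, claw, ...]. A call has 1 to 20 rows; each row shifts and turns the commanded pose from where the row before left it, along the tool's axes as they then stand; what a row does not reach is not made up. A row lasts 1/8 s, in which the tool goes at most 62.5 mm and 10.7 degrees, less where a joint would pass 70% of its speed; a pose out of reach is approached as far as the arm can. A call is refused whole if a number of a shift passes 6.25 or a number of a turn 0.188, either way. A call with a gripper value outside its range is refused whole. The fingers move at their own pace and stop on an object; FORCE is the grip in N (left out, the last holds). Time passes only in rows, so rows that do not move let the fingers close. It gives the time, the measured TCP pose, the force and the opening at its end, in the units of the state.
- ctrl.get_obs(): the state, without advancing time (a new reading comes with each control period).
- ctrl.camera(name): name is "scene" or "top"; returns (picture, depth): 420x560x3 uint8, red, green, blue; 420x560 float32, m along the optical axis (not along the pixel's ray), 0 where there is no reading.
- ctrl.camera_params(name): a dict with "vertical_fov" (degrees; the focal length in pixels is half the picture's height over the tangent of half this angle, whatever the lens; pixels are square), "cx", "cy" (the principal point, pixels), "camera_from_world" (4x4, takes a point from world to camera coordinates). Camera axes: x right, y down, z forward; pixel columns grow to the right and rows downward; lengths in m; the calibration is good to about 2 mm. A picture is of the moment at which its call begins. camera_params takes no time and is no camera call.
- ctrl.hand_in(): hands the job in, once; it reports no verdict.
Trained networks look in the newest picture that a camera, given by its name, has taken for a name from the list of things; names that differ only in an ending like _2 or _b are one class to them, and where a whole thing is asked for, a point or a joint stands for the part that bears it (a point fixed in the world has none). Each returns a list of dicts, best first, with "score" (0 to 1); they miss things now and then, are a little off and sometimes report something else, mostly with a low value. They report only what shows in the picture. A call takes as long as a camera call. They do not tell look-alikes from the thing itself.
- ctrl.spot_in(camera, label): "bbox" ([centre column, centre row, width, height] in pixels, round what is visible of it).
- ctrl.place_of(camera, label): "centre" ([column, row] in pixels: a listed point, or the origin of a listed thing).
The state is a dict: "time_s": time; "qpos": joint angles; "joint_vel": joint speeds; "tau": joint torques, N m; "ee_pos": TCP position; "eef_rot": TCP orientation; "force": force on the tool from outside, world axes, zero at the start; "moment": the same for the moment, N m; "grip_width": finger opening in m.
Only numpy, scipy, OpenCV 4.12 (cv2) and the standard library are available. Lean on these libraries where they do the work, as an engineer would, in place of code of your own. Each camera call takes 0.05 s, during which the arm holds its last target. There are 200 camera calls.

TASK

Take the loose lens case out of its desk stand and file it in the sprung rack directly next to the long case, on that case's side towards the sprung follower plate, easing the row apart with its tapered foot without forcing it against the other cases. Press it gently down, feeling for the bottom, until it is fully home, upright and level with the other cases; leave the other cases down in their places and do not push the little bottle about.

Things in the scene. Friction and masses are not known exactly. Their poses are not given: they have to be found in the camera images.
- loose_case_centre (a point): Sizes in mm. The loose lens case: grey plastic slab with steel corners, 120 long (x), 18 thick (y), 100 tall (z), 0.2 to 0.35 kg, upright in the desk stand's slot (may lean 3 degrees). Top edges bevelled 4 wide, 6 deep; the lowest 18 tapers on both faces from 18 to a blunt foot 4 thick. Point at its centre, 50 below its top. Both faces are alike.
- long_case_centre (a point): Sizes in mm. Grey plastic slab standing on edge in the rack, 150 long (x), 18 thick (y, along the row), 100 tall (z up), 0.25 to 0.3 kg; top edges bevelled 5 wide, 12 deep, leaving a flat 8 wide; flat foot. Point at its centre, 50 below the top. The long case: reaches 15 farther out at both ends than the others; it has any of the four places in the row.
- rack: Sizes in mm. White rack, fixed, 170 (x) by 132 (y); origin on the table under its middle. Slippery floor 10 high. Row along its y: rigid cheek (inner face y -55, 95 high), four cases pressed together, follower plate. End walls x +-81, 35 high; stop wall y +61, 45 high. A case put in shifts all on its +y side by 18 to +y; its -y side does not give.
- follower (a joint): Rack's steel follower plate, 130 wide, 8 thick, top 109 mm above the table, bevelled 5 wide, 12 deep on its case side. Value in m along rack +y: 0 = four cases (face at rack y +17 mm), 0.018 = five, stop 0.028. A spring presses it to -y with 5.4 N at 0 plus 0.12 N per mm; friction (0.5 to 0.7) then holds up a half-entered case.
- stand: Sizes in mm. White desk stand, fixed, 150 (x) by 80 (y); slot along its x, 20 wide, its floor 8 and its walls 30 above the table. Origin on the table under its middle.
- cleaner_centre (a point): Small white lens-cleaner bottle, 36 mm diameter, 90 mm tall, a bystander standing between rack and stand. Point half-way up.
- short_a_centre (a point): Sizes in mm. Grey plastic slab standing on edge in the rack, 120 long (x), 18 thick (y, along the row), 100 tall (z up), 0.25 to 0.3 kg; top edges bevelled 5 wide, 12 deep, leaving a flat 8 wide; flat foot. Point at its centre, 50 below the top.
- short_b_centre (a point): Sizes in mm. Grey plastic slab standing on edge in the rack, 120 long (x), 18 thick (y, along the row), 100 tall (z up), 0.25 to 0.3 kg; top edges bevelled 5 wide, 12 deep, leaving a flat 8 wide; flat foot. Point at its centre, 50 below the top.
- short_c_centre (a point): Sizes in mm. Grey plastic slab standing on edge in the rack, 120 long (x), 18 thick (y, along the row), 100 tall (z up), 0.25 to 0.3 kg; top edges bevelled 5 wide, 12 deep, leaving a flat 8 wide; flat foot. Point at its centre, 50 below the top.
There are look-alikes about, which are no part of the job. Leave any green or orange look-alike of the part that bears short_b_centre alone. Leave any yellow look-alike of the part that bears long_case_centre alone.

How it is judged:
By the outcome, as a careful person would: the job done as asked, in the order asked, and still so for the second after the job is handed in, with the robot touching nothing.
It also fails if it takes over 67 s, if anything falls off the work surface, if the arm or the gripper's body presses on something with over 40 N, if the wrist force passes 120 N, or if a joint passes its speed limit or range.

## Working session

There is one attempt and no reset: what is moved stays moved. The work goes in short steps, Python scripts to look and compute and a shell command to move; the robot and the scene stay as the last step left them, time stands still between calls to the robot, and variables do not carry over. Pictures are saved under pics/ and viewed, about 8 in all and at most 12, crops included, and the job is handed in when it is done.

```bash
ls; mkdir -p pics
cat > h.py <<'E'
from station import ctrl
import numpy as np, cv2
def K(n):
    p=ctrl.camera_params(n); f=210/np.tan(np.radians(p["vertical_fov"])/2)
    return f,p["cx"],p["cy"],np.array(p["camera_from_world"])
def pts(n,d):
    f,cx,cy,T=K(n); v,u=np.mgrid[0:420,0:560]
    c=np.stack([(u-cx)/f*d,(v-cy)/f*d,d],-1)
    return (c-T[:3,3])@T[:3,:3]
def ray(n,uv,z):
    f,cx,cy,T=K(n); o=-T[:3,:3].T@T[:3,3]
    r=T[:3,:3].T@np.array([(uv[0]-cx)/f,(uv[1]-cy)/f,1]); return o+r*(z-o[2])/r[2]
E
python3 - <<'E'
from h import *
for n in ("scene","top"):
    im,d=ctrl.camera(n); cv2.imwrite(f"pics/{n}0.png",im[:,:,::-1]); np.save(f"{n}0.npy",d)
    T=K(n)[3]; print(n,K(n)[0],-T[:3,:3].T@T[:3,3])
    for l,z in (("loose_case_centre",.058),("long_case_centre",.06),("short_a_centre",.06),("rack",0),("stand",0),("cleaner_centre",.045),("follower",.1)):
        for r in ctrl.place_of(n,l)[:5]: print(l,round(r["score"],2),np.round(r["centre"]),ray(n,r["centre"],z).round(3))
print(ctrl.get_obs())
E
```

```text
pics
scene 458.99365029149953 [1.18697096 0.06823583 0.85310582]
loose_case_centre 0.6 [424. 246.] [0.576 0.235 0.058]
long_case_centre 0.94 [277. 253.] [ 0.663 -0.063  0.06 ]
long_case_centre 0.86 [194. 213.] [ 0.597 -0.269  0.06 ]
short_a_centre 0.86 [203. 213.] [ 0.594 -0.249  0.06 ]
rack 0.76 [200. 233.] [ 0.606 -0.259  0.   ]
rack 0.44 [194. 214.] [ 0.555 -0.293  0.   ]
stand 0.89 [419. 260.] [0.573 0.236 0.   ]
cleaner_centre 0.64 [321. 205.] [0.502 0.003 0.045]
cleaner_centre 0.37 [420. 261.] [0.607 0.23  0.045]Traceback (most recent call last):
  File "<stdin>", line 6, in <module>
ValueError: it knows: cleaner_centre, long_case_centre, loose_case_centre, rack, short_a_centre, short_b_centre, short_c_centre, stand
```

```bash
python3 -c "
import cv2,numpy as np
a=cv2.imread('pics/scene0.png');b=cv2.imread('pics/top0.png')
cv2.imwrite('pics/both.png',cv2.resize(np.vstack([a,b]),None,fx=.714,fy=.714))"
```

```text
[ WARN:0@0.033] global loadsave.cpp:275 findDecoder imread_('pics/top0.png'): can't open/read file: check file path/integrity
Traceback (most recent call last):
ValueError: all the input arrays must have same number of dimensions, but the array at index 0 has 3 dimension(s) and the array at index 1 has 2 dimension(s)
```

View pics/scene0.png

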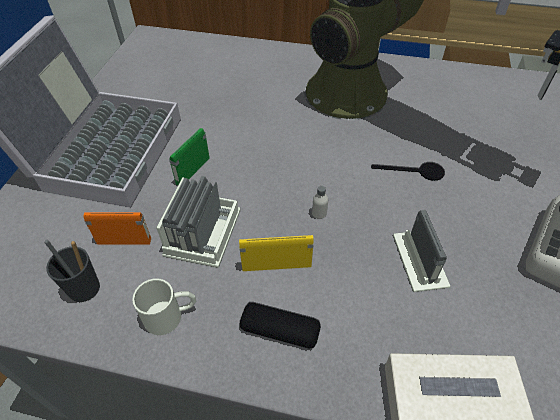

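The scene view shows the rack with grey cases at about (200,220). The stand with the loose grey case is at (425,250) and the bottle at (320,203). The look-alikes are yellow (277,253), orange (117,228) and green (190,155).

Run:
```python
from h import *
n="top"
im,d=ctrl.camera(n); cv2.imwrite(f"pics/{n}0.png",im[:,:,::-1]); np.save(f"{n}0.npy",d)
T=K(n)[3]; print(n,K(n)[0],-T[:3,:3].T@T[:3,3]); print(T.round(3))
for l,z in (("loose_case_centre",.058),("long_case_centre",.06),("short_a_centre",.06),("rack",0),("stand",0),("cleaner_centre",.045)):
    for r in ctrl.place_of(n,l)[:5]: print(l,round(r["score"],2),np.round(r["centre"]),ray(n,r["centre"],z).round(3))
print(ctrl.get_obs())
```

```text
top 542.4031803343789 [ 0.37158423 -0.06352841  1.13816232]
[[ 0.006 -1.     0.011 -0.079]
 [-0.985 -0.008 -0.172  0.561]
 [ 0.172 -0.01  -0.985  1.057]
 [ 0.     0.     0.     1.   ]]
loose_case_centre 0.59 [133. 208.] [0.574 0.244 0.058]
long_case_centre 0.75 [288. 168.] [ 0.66  -0.068  0.06 ]
rack 0.97 [375. 203.] [ 0.599 -0.254  0.   ]
rack 0.21 [144. 210.] [0.581 0.238 0.   ]
stand 0.71 [142. 210.] [0.58  0.243 0.   ]
cleaner_centre 0.65 [259. 251.] [ 0.49  -0.01   0.045]
{'time_s': 0.7, 'qpos': array([ 1.07141090e+00,  2.99909512e-01,  1.52097630e+00,  4.11070074e-06,
        1.32068902e+00, -6.66064557e-02]), 'joint_vel': array([ 6.40491086e-04,  7.57976486e-05,  3.00569570e-05, -8.35738030e-04,
       -8.49805527e-04, -7.70072479e-04]), 'tau': array([-3.43824297e-05, -5.31574237e+01, -3.52881861e+01,  7.09216157e-02,
        2.12657580e-02, -6.30467684e-05]), 'ee_pos': array([0.23067372, 0.49929249, 0.2054504 ]), 'eef_rot': array([-3.14158987e+00, -1.80473202e-05,  1.13801634e+00]), 'force': array([-1.03664673, -0.84090888,  0.32370941]), 'moment': array([ 0.08064991, -0.0016373 , -0.03184964]), 'grip_width': 0.09391493988282737}
```

View pics/top0.png

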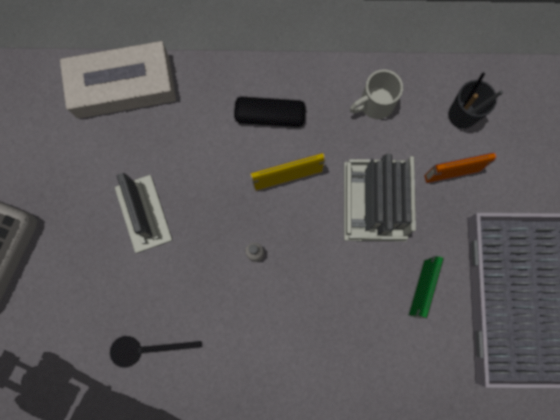

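The top view (image left is +y) shows the rack at (380,198), with the long case probably at column 388 and the spring side on the left. The stand is at (143,213) with the loose case leaning left. I'll enlarge the rack and fit the depth data.

Run:
```python
from h import *
im=cv2.imread("pics/top0.png"); s=cv2.imread("pics/scene0.png")
f=lambda a,k:cv2.resize(a,None,fx=k,fy=k,interpolation=cv2.INTER_CUBIC)
A=cv2.convertScaleAbs(f(im[150:250,335:425],4),alpha=1.8); B=cv2.convertScaleAbs(f(im[165:255,110:180],4),alpha=1.8); C=f(s[170:270,155:245],4)
H=400; pad=lambda a:cv2.copyMakeBorder(a,0,H-a.shape[0],0,4,0)
o=np.hstack([pad(A),pad(B)]); cv2.imwrite("pics/crop.png",np.hstack([o,pad(C)])[:, :1040]); im2=cv2.imread("pics/crop.png"); cv2.imwrite("pics/crop.png",cv2.resize(im2,(800,int(800*im2.shape[0]/im2.shape[1]))))
for n in ("top","scene"):
    P=pts(n,np.load(n+"0.npy"))
    for nm,c,r,zs in (("rack",(.6,-.25),.13,(.085,.125)),("loose",(.575,.24),.11,(.05,.13)),("stand",(.575,.24),.11,(.02,.036)),("bott",(.495,0),.04,(.03,.1))):
        m=(abs(P[...,0]-c[0])<r)&(abs(P[...,1]-c[1])<r)&(P[...,2]>zs[0])&(P[...,2]<zs[1])
        q=P[m]; 
        if len(q)<20: print(n,nm,len(q));continue
        rc=cv2.minAreaRect((q[:,:2]*1000).astype(np.float32)); print(n,nm,len(q),np.round(rc[0]),np.round(rc[1]),round(rc[2],1),"zmax",np.percentile(q[:,2],98).round(4))
```

```text
top rack 3258 [ 579. -245.] [260. 203.] 86.6 zmax 0.1134
top loose 927 [576. 239.] [122.  19.] 20.3 zmax 0.1108
top stand 391 [574. 236.] [132.  36.] 17.7 zmax 0.0348
top bott 258 [489.  -1.] [34. 33.] 88.0 zmax 0.0929
scene rack 2409 [ 578. -246.] [260. 207.] 87.6 zmax 0.113
scene loose 1124 [577. 238.] [124.  20.] 20.7 zmax 0.1107
scene stand 425 [575. 236.] [129.  37.] 21.9 zmax 0.035
scene bott 303 [496.  -1.] [27. 35.] 1.2 zmax 0.0921
```

View pics/crop.png

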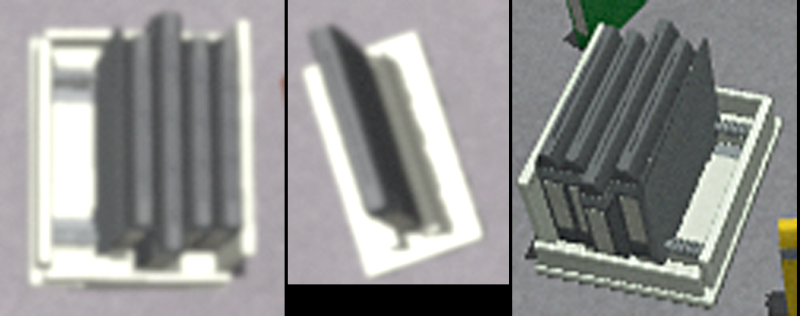

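From the cheek (right, -y) the row is short, short, long (third, sticking out at both ends), short, then the follower on the left at +y. The loose case is the grey one in the stand. The slot I need is between the long case and the last short. Next I'll do precise fits.

```bash
cat > fit.py <<'E'
from h import *
def line(q):  # centre & yaw of elongated cluster
    rc=cv2.minAreaRect((q[:,:2]*1000).astype(np.float32)); w,h=rc[1]; a=rc[2] if w>h else rc[2]-90
    return np.round(rc[0],1),np.round(rc[1],1),round(a,1)
def rack(n,P,c=(.6,-.255)):
    m=(abs(P[...,0]-c[0])<.1)&(abs(P[...,1]-c[1])<.07)&(P[...,2]>.09)&(P[...,2]<.125)
    return P[m]
E
python3 - <<'E'
from fit import *
for n in ("top","scene"):
    P=pts(n,np.load(n+"0.npy"))
    q=rack(n,P); print(n,len(q),"z",np.percentile(q[:,2],[50,90,98]).round(4))
    t=q[q[:,2]>.106]
    # yaw maximizing comb sharpness of y' histogram
    best=max(((np.histogram(t[:,1]*np.cos(a)-t[:,0]*np.sin(a),bins=np.arange(-.5,.1,.002))[0].astype(float)**2).sum(),a) for a in np.radians(np.arange(-8,8.1,.5)))
    a=best[1]; yy=t[:,1]*np.cos(a)-t[:,0]*np.sin(a); xx=t[:,0]*np.cos(a)+t[:,1]*np.sin(a)
    print("yaw",np.degrees(a))
    h,e=np.histogram(yy,bins=np.arange(yy.min(),yy.max()+.002,.002))
    for i in range(len(h)):
        s=(yy>=e[i])&(yy<e[i+1])
        if s.any(): print(f"{e[i]*1000+1:.0f}:{h[i]} x {xx[s].min()*1000:.0f}..{xx[s].max()*1000:.0f}")
    m=(abs(P[...,0]-.575)<.11)&(abs(P[...,1]-.24)<.08)
    L=P[m&(P[...,2]>.105)&(P[...,2]<.13)]; print("loose top",line(L), np.median(L[:,2]).round(4))
    F=P[m&(P[...,2]>.045)&(P[...,2]<.098)]; print("face",line(F))
    u,s,v=np.linalg.svd(F-F.mean(0),full_matrices=False); nn=v[2]*np.sign(v[2][1]); print("face n",nn.round(3),"yaw",np.degrees(np.arctan2(-nn[0],nn[1])).round(1),"rms",(s[2]/len(F)**.5).round(4), F.mean(0).round(4))
E
```

```text
top 2981 z [0.1071 0.1117 0.1135]
yaw -0.5
-301:25 x 547..658
-299:58 x 546..663
-297:57 x 547..663
-295:63 x 546..664
-293:66 x 546..663
-291:57 x 546..664
-289:25 x 546..662
-287:2 x 554..652
-285:1 x 570..570
-283:22 x 546..640
-281:57 x 546..665
-279:65 x 545..665
-277:68 x 546..665
-275:61 x 546..665
-273:66 x 545..665
-271:18 x 548..662
-269:1 x 636..636
-267:3 x 540..656
-265:37 x 530..679
-263:68 x 531..677
-261:83 x 530..679
-259:81 x 532..679
-257:69 x 530..680
-255:91 x 530..680
-253:18 x 544..671
-249:2 x 635..651
-247:31 x 545..665
-245:64 x 545..665
-243:57 x 545..665
-241:56 x 545..665
-239:61 x 546..659
-237:67 x 545..665
-235:12 x 563..638
-233:1 x 579..579
-229:28 x 541..669
-227:62 x 541..668
-225:46 x 541..669
loose top (array([575.9, 238.8]), array([121. ,  17.3]), 19.9) 0.108
face (array([578.2, 230.6]), array([122.7,  18.5]), 12.1)
face n [-0.305  0.952 -0.007] yaw 17.8 rms 0.0032 [0.5695 0.2288 0.0723]
scene 2081 z [0.1075 0.1119 0.1131]
yaw -0.5
-300:35 x 546..666
-298:36 x 550..666
-296:44 x 547..667
-294:34 x 547..663
-292:71 x 545..667
-290:33 x 548..665
-288:1 x 642..642
-282:24 x 548..666
-280:44 x 547..666
-278:40 x 545..664
-276:42 x 550..665
-274:61 x 545..663
-272:34 x 551..666
-266:1 x 681..681
-264:35 x 532..680
-262:50 x 533..681
-260:59 x 532..679
-258:53 x 532..676
-256:74 x 536..682
-254:40 x 533..680
-252:2 x 591..622
-248:1 x 567..567
-246:29 x 558..667
-244:43 x 546..666
-242:38 x 548..666
-240:45 x 548..667
-238:66 x 546..666
-236:33 x 548..667
-234:2 x 551..647
-228:33 x 542..670
-226:65 x 541..671
-224:7 x 573..667
loose top (array([577.6, 237.5]), array([121.2,  18.5]), 21.1) 0.1084
face (array([577. , 238.9]), array([124.2,  20.7]), 20.2)
face n [-0.394  0.919 -0.   ] yaw 23.2 rms 0.0036 [0.5904 0.2365 0.0721]
```

```bash
python3 -m inch '[-1.15,5.3,0,0,0,0,1,-1.15,5.3,0,0,0,0,1,-1.15,5.3,0,0,0,0,1,-1.15,5.3,0,0,0,0,1,-1.15,5.3,0,0,0,0,1,-1.15,5.3,0,0,0,0,1,-1.15,5.3,0,0,0,0,1,-1.13,5.25,0,0,0,0,1,0,0,0,0,0,-0.157,1,0,0,0,0,0,-0.157,1,0,0,0,0,0,-0.157,1,0,0,0,0,0,-0.157,1,0,0,0,0,0,-0.157,1,0,0,2.5,0,0,0,1,0,0,2.5,0,0,0,1,0,0,0,0,0,0,1]' 15
cat > to.py <<'E'
import sys,numpy as np
from h import ctrl
from scipy.spatial.transform import Rotation as R
x,y,z,yaw=map(float,sys.argv[1:5]); o=ctrl.get_obs()
Rt=R.from_euler('xyz',o["eef_rot"]); G=R.from_euler('xyz',[np.pi,0,np.radians(yaw)])
print("now",np.round(o["ee_pos"],4),np.round(o["eef_rot"],3),"F",np.round(o["force"],2),"w",round(o["grip_width"],4),"t",round(o["time_s"],2))
print("shift cm",np.round(100*Rt.inv().apply(np.array([x,y,z])-o["ee_pos"]),2),"turn",np.round((Rt.inv()*G).as_rotvec(),3))
E
python3 to.py .577 .238 .078 110
```

```text
time_s: 2.7
ee_pos: [0.5759, 0.238, 0.1538]
eef_rot: [-3.138, -0.0, 1.923]
force: [-0.2, -0.2, 0.1]
grip_width: 0.0937
now [0.5759 0.238  0.1538] [-3.138 -0.     1.923] F [-0.22 -0.17  0.09] w 0.0937 t 2.7
shift cm [-0.04  0.13  7.58] turn [-0.003 -0.     0.003]
```

```bash
python3 -m inch '[0,0.1,2.5,0,0,0,1,0,0,2.5,0,0,0,1,0,0,1.5,0,0,0,1,0,0,1.0,0,0,0,1,0,0,0,0,0,0,0,0,0,0,0,0,0,0,0,0,0,0,0,0,0,0,0,0,0,0,0,0,0,0,0,0,0,0,0,0,0,0,0,0,0,0,0,0,0,0,0,0]' 12; python3 to.py .577 .238 .2 110
```

```text
now [0.5759 0.238  0.1538] [-3.138 -0.     1.923] F [-0.22 -0.17  0.09] w 0.0937 t 2.7
shift cm [-0.04  0.09 -4.62] turn [-0.003 -0.     0.003]$: bad value
```

```bash
python3 -m inch '[0,0.1,2.5,0,0,0,1, 0,0,2.5,0,0,0,1, 0,0,1.5,0,0,0,1, 0,0,1.0,0,0,0,1, 0,0,0,0,0,0,0, 0,0,0,0,0,0,0, 0,0,0,0,0,0,0, 0,0,0,0,0,0,0, 0,0,0,0,0,0,0, 0,0,0,0,0,0,0]' 12; python3 to.py .577 .238 .2 110
```

```text
time_s: 3.95
ee_pos: [0.5776, 0.2387, 0.0805]
eef_rot: [3.142, -0.0, 1.923]
force: [-0.0, 0.2, 1.2]
grip_width: 0.0376
now [0.5776 0.2387 0.0805] [ 3.142 -0.     1.923] F [-0.04  0.18  1.24] w 0.0376 t 3.95
shift cm [ -0.04  -0.08 -11.95] turn [ 0.    -0.     0.003]
```

```bash
python3 -m inch '[0,0,0,0,0,0,0, 0,0,0,0,0,0,0, 0,0,0,0,0,0,0, 0,0,0,0,0,0,0, 0,0,0,0,0,0,0]'; python3 -m inch '[0,0,0,0,0,0,0, 0,0,0,0,0,0,0]' 35; python3 to.py .577 .238 .2 110
```

```text
time_s: 4.58
ee_pos: [0.5775, 0.2388, 0.0805]
eef_rot: [3.142, -0.0, 1.923]
force: [-1.3, 1.8, -0.1]
grip_width: 0.0182
time_s: 4.82
ee_pos: [0.5775, 0.2387, 0.0804]
eef_rot: [-3.142, -0.0, 1.923]
force: [0.2, 0.8, -0.2]
grip_width: 0.0178
now [0.5775 0.2387 0.0804] [-3.142 -0.     1.923] F [ 0.15  0.81 -0.19] w 0.0178 t 4.83
shift cm [ -0.04  -0.07 -11.96] turn [-0.    -0.     0.003]
```

```bash
python3 -m inch '[0,0,-1,0,0,0,0, 0,0,-2,0,0,0,0, 0,0,-3,0,0,0,0, 0,0,-4,0,0,0,0, 0,0,-4,0,0,0,0, 0,0,0,0,0,0.12,0, 0,0,0,0,0,0.12,0, 0,0,0,0,0,0.121,0, -2,0.3,0,0,0,0,0, -5,0.3,0,0,0,0,0, -6,0.3,0,0,0,0,0, -6,0.3,0,0,0,0,0, -6,0.3,0,0,0,0,0, -6,0.3,0,0,0,0,0, -6,0.3,0,0,0,0,0, -5,0.3,0,0,0,0,0, -4,0.3,0,0,0,0,0, -2,0.3,0,0,0,0,0, 0,0,0,0,0,0,0, 0,0,0,0,0,0,0]'; python3 to.py .603 -.255 .2 89.5
python3 - <<'E'
from fit import *
o=ctrl.get_obs(); z=o["ee_pos"][2]
ims=[]
for n in ("top","scene"):
    im,d=ctrl.camera(n); np.save(n+"1.npy",d); P=pts(n,d); ims.append(im[:,:,::-1])
    m=(abs(P[...,0]-.603)<.1)&(abs(P[...,1]-o["ee_pos"][1])<.06)&(P[...,2]>.118)&(P[...,2]<z+.05)
    q=P[m]; print(n,len(q),"z range",np.percentile(q[:,2],[1,50,99]).round(3))
    for a,b in ((.13,.15),(.15,.17),(.17,.19),(.19,.21),(.21,.225),(.225,.24),(.24,.25)):
        s=q[(q[:,2]>a)&(q[:,2]<b)]
        if len(s)>15: print(a,len(s),line(s))
cv2.imwrite("pics/v1.png",cv2.resize(np.hstack([cv2.convertScaleAbs(ims[0][100:300,300:480],alpha=1.7),ims[1][60:260,120:300]]),(800,444)))
E
```

```text
time_s: 7.32
ee_pos: [0.6033, -0.2406, 0.2205]
eef_rot: [-3.141, -0.0, 1.564]
force: [0.4, 0.4, -2.6]
grip_width: 0.0178
now [ 0.6033 -0.2406  0.2205] [-3.141 -0.     1.564] F [ 0.39  0.36 -2.6 ] w 0.0178 t 7.33
shift cm [-1.44 -0.02  2.05] turn [-0.    -0.     0.001]Traceback (most recent call last):
  File "<stdin>", line 7, in <module>
    return _quantile_unchecked(
        a, q, axis, out, overwrite_input, method, keepdims, weights)
    return _ureduce(a,
                    func=_quantile_ureduce_func,
    ...<5 lines>...
                    overwrite_input=overwrite_input,
                    method=method)
    r = func(a, **kwargs)
    result = _quantile(arr,
                       quantiles=q,
    ...<2 lines>...
                       out=out,
                       weights=wgt)
    slices_having_nans = np.isnan(arr[-1, ...])
                                  ~~~^^^^^^^^^
IndexError: index -1 is out of bounds for axis 0 with size 0
```

Run:
```python
from fit import *
o=ctrl.get_obs(); c=o["ee_pos"]
ims=[]
for n in ("scene","top"):
    im,d=ctrl.camera(n); np.save(n+"1.npy",d); P=pts(n,d); ims.append(im[:,:,::-1])
    m=(abs(P[...,0]-.603)<.1)&(abs(P[...,1]-c[1])<.06)&(P[...,2]>.12)&(P[...,2]<.26)
    q=P[m]; print(n,len(q))
    for a in np.arange(.12,.255,.01):
        s=q[(q[:,2]>a)&(q[:,2]<a+.01)]
        if len(s)>15: print(round(a,3),len(s),line(s),"x",(s[:,0].min()*1e3).round(),(s[:,0].max()*1e3).round())
cv2.imwrite("pics/v1.png",np.hstack([cv2.resize(ims[0][60:270,110:300],None,fx=2.8,fy=2.8)[:, :],cv2.resize(cv2.convertScaleAbs(ims[1],alpha=1.7),(268,588))]))
```

```text
scene 1454
0.15 24 (array([ 614.3, -237. ]), array([ 10.3, 101.2]), -5.2) x 563.0 665.0
0.16 56 (array([ 606.5, -233.1]), array([ 15.9, 118.9]), -7.7) x 547.0 665.0
0.17 130 (array([ 604.5, -237.8]), array([ 18.8, 122.9]), -2.5) x 543.0 666.0
0.18 123 (array([ 604.8, -240.8]), array([ 20. , 122.7]), -0.2) x 544.0 666.0
0.19 136 (array([ 606.2, -232. ]), array([ 17.4, 122.2]), -8.2) x 545.0 666.0
0.2 130 (array([ 605.5, -240.3]), array([ 18.9, 121.4]), -0.8) x 545.0 666.0
0.21 113 (array([ 604.8, -232.6]), array([ 17.9, 123.2]), -8.5) x 543.0 665.0
0.22 112 (array([ 604. , -243.4]), array([122.9,  32.3]), 4.4) x 542.0 665.0
0.23 153 (array([ 604.6, -239.9]), array([ 40.7, 121.1]), -12.2) x 544.0 665.0
0.24 353 (array([ 603.9, -238.6]), array([ 42.4, 120.9]), -15.1) x 543.0 665.0
0.25 123 (array([ 606.2, -238.5]), array([ 40.2, 110.9]), -18.3) x 549.0 664.0
top 0
```

View pics/v1.png

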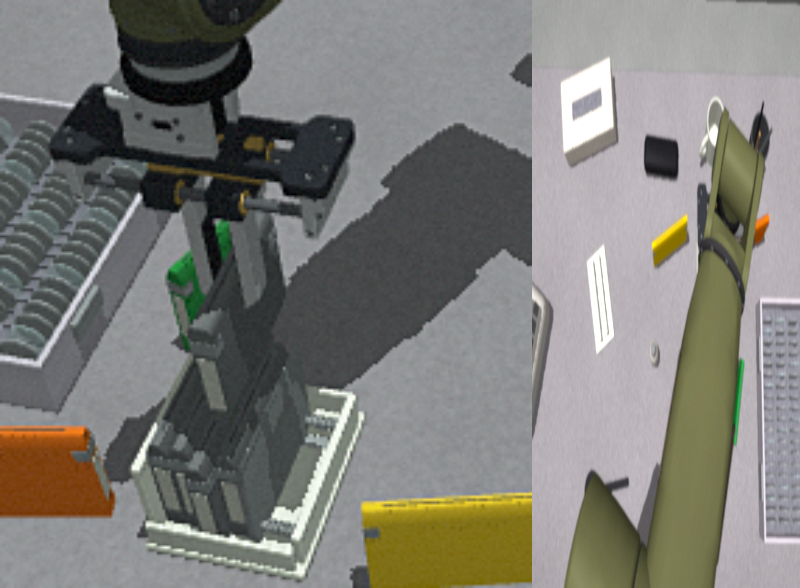

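The case hangs upright above the row. The top camera is blocked by the arm, so I'll check the held face for lean and offset with the scene depth.

Run:
```python
from fit import *
P=pts("scene",np.load("scene1.npy")); 
m=(abs(P[...,0]-.605)<.055)&(abs(P[...,1]+.2316)<.006)&(P[...,2]>.17)&(P[...,2]<.212)
q=P[m]
for k in range(3):
    A=np.c_[np.ones(len(q)),q[:,0]-.605,q[:,2]-.19]; c=np.linalg.lstsq(A,q[:,1],rcond=None)[0]; r=q[:,1]-A@c; q=q[abs(r)<2*r.std()]
print(len(q),"y face at centre",c[0].round(4),"slope x deg",np.degrees(c[1]).round(2),"slope z deg",np.degrees(c[2]).round(2),"rms",r.std().round(4))
# lowest point, end-on at +x end: silhouettes
m=(P[...,0]>.64)&(P[...,0]<.672)&(abs(P[...,1]+.24)<.03)&(P[...,2]>.118)&(P[...,2]<.27)
e=P[m]
for a in np.arange(.14,.255,.006):
    s=e[(e[:,2]>a)&(e[:,2]<a+.006)&(e[:,0]>.655)]
    if len(s)>3: print(a.round(3),len(s),s[:,1].min().round(4),s[:,1].max().round(4))
```

```text
350 y face at centre -0.232 slope x deg -0.34 slope z deg -0.44 rms 0.0005
0.152 8 -0.2442 -0.2365
0.158 11 -0.2484 -0.2353
0.164 14 -0.2488 -0.2328
0.17 26 -0.2499 -0.2308
0.176 20 -0.2492 -0.2313
0.182 23 -0.2509 -0.231
0.188 20 -0.2489 -0.2315
0.194 24 -0.2483 -0.2314
0.2 23 -0.2492 -0.2322
0.206 22 -0.2505 -0.2316
0.212 24 -0.249 -0.2319
0.218 26 -0.2503 -0.2322
0.224 25 -0.2503 -0.232
0.23 29 -0.2504 -0.2319
0.236 25 -0.25 -0.2319
0.242 29 -0.2495 -0.2322
0.248 22 -0.2472 -0.2344
```

```bash
python3 -m inch '[-0.7,0,0,0,0,0,0, -0.7,0,0,0,0,0,0, 0,0,1.2,0,0,0,0, 0,0,1.2,0,0,0,0, 0,0,0.8,0,0,0,0, 0,0,0.4,0,0,0,0, 0,0,0,0,0,0,0, 0,0,0,0,0,0,0]' 40; python3 -m inch '[0,0,0.2,0,0,0,0, 0,0,0.2,0,0,0,0, 0,0,0,0,0,0,0]'; python3 -m inch '[0.05,0,0.2,0,0,0,0, 0.05,0,0.2,0,0,0,0, 0,0,0,0,0,0,0]'; python3 to.py .603 -.2535 .17 89.5
```

```text
time_s: 8.48
ee_pos: [0.6034, -0.2556, 0.1849]
eef_rot: [3.141, 0.0, 1.562]
force: [0.0, 0.3, -3.1]
grip_width: 0.0173
time_s: 8.85
ee_pos: [0.6031, -0.2556, 0.1802]
eef_rot: [-3.141, -0.0, 1.562]
force: [-0.0, 0.0, -2.6]
grip_width: 0.0177
time_s: 9.22
ee_pos: [0.6033, -0.2551, 0.1768]
eef_rot: [3.141, 0.001, 1.562]
force: [0.8, -4.3, -0.1]
grip_width: 0.0177
now [ 0.6033 -0.2551  0.1768] [3.141e+00 1.000e-03 1.562e+00] F [ 0.84 -4.28 -0.1 ] w 0.0177 t 9.22
shift cm [ 0.16 -0.04  0.68] turn [ 0.001  0.001 -0.   ]
```

```bash
python3 -m inch '[0.05,0,0.2,0,0,0,0, 0.05,0,0.2,0,0,0,0, 0.06,0,0.2,0,0,0,0, 0,0,0,0,0,0,0]'; python3 -m inch '[0.08,0,0.2,0,0,0,0, 0.08,0,0.2,0,0,0,0, 0,0,0,0,0,0,0]';python3 -m inch '[0.08,0,0.2,0,0,0,0, 0.08,0,0.2,0,0,0,0, 0,0,0,0,0,0,0]'; python3 to.py .603 -.246 .15 89.5
```

```text
time_s: 9.72
ee_pos: [0.6039, -0.254, 0.1724]
eef_rot: [3.138, 0.003, 1.562]
force: [-0.0, -6.0, 8.8]
grip_width: 0.0177
time_s: 10.1
ee_pos: [0.604, -0.2524, 0.1683]
eef_rot: [3.138, 0.003, 1.562]
force: [1.0, -6.7, 8.6]
grip_width: 0.0174
time_s: 10.48
ee_pos: [0.604, -0.2508, 0.1643]
eef_rot: [3.138, 0.003, 1.562]
force: [1.0, -6.7, 8.7]
grip_width: 0.0176
now [ 0.604  -0.2508  0.1643] [3.138e+00 3.000e-03 1.562e+00] F [ 0.96 -6.74  8.68] w 0.0176 t 10.47
shift cm [ 0.49 -0.11  1.43] turn [ 0.003  0.003 -0.   ]
```

```bash
python3 -m inch '[0.08,0,0.2,0,0,0,0, 0.08,0,0.2,0,0,0,0, 0.08,0,0.2,0,0,0,0, 0,0,0,0,0,0,0]'; python3 -m inch '[0.08,0,0.2,0,0,0,0, 0.08,0,0.2,0,0,0,0, 0.08,0,0.2,0,0,0,0, 0,0,0,0,0,0,0]';python3 -m inch '[0.03,0,0.3,0,0,0,0, 0,0,0.3,0,0,0,0, 0,0,0,0,0,0,0]'; python3 to.py .603 -.246 .115 89.5
```

```text
time_s: 10.98
ee_pos: [0.604, -0.2485, 0.1582]
eef_rot: [3.138, 0.003, 1.562]
force: [0.2, -6.2, 9.4]
grip_width: 0.018
time_s: 11.48
ee_pos: [0.6038, -0.2462, 0.1517]
eef_rot: [3.139, 0.003, 1.562]
force: [0.8, -9.4, 3.7]
grip_width: 0.0179
time_s: 11.85
ee_pos: [0.6038, -0.2461, 0.1455]
eef_rot: [3.139, 0.003, 1.561]
force: [1.3, -9.4, 3.2]
grip_width: 0.0173
now [ 0.6038 -0.2461  0.1455] [3.139e+00 3.000e-03 1.561e+00] F [ 1.26 -9.41  3.24] w 0.0173 t 11.85
shift cm [ 0.02 -0.08  3.05] turn [ 0.002  0.003 -0.001]
```

```bash
python3 -m inch '[0,0,0.4,0,0,0,0, 0,0,0.4,0,0,0,0, 0,0,0.4,0,0,0,0, 0,0,0,0,0,0,0]'; python3 -m inch '[0,0,0.4,0,0,0,0, 0,0,0.4,0,0,0,0, 0,0,0.4,0,0,0,0, 0,0,0,0,0,0,0]';python3 -m inch '[0,0,0.4,0,0,0,0, 0,0,0.2,0,0,0,0, 0,0,0,0,0,0,0]'; python3 to.py .603 -.246 .115 89.5
```

```text
time_s: 12.35
ee_pos: [0.604, -0.2462, 0.134]
eef_rot: [3.138, 0.003, 1.561]
force: [1.5, -9.8, 5.5]
grip_width: 0.0176
time_s: 12.85
ee_pos: [0.6044, -0.2462, 0.1226]
eef_rot: [3.137, 0.003, 1.562]
force: [1.3, -8.2, 9.1]
grip_width: 0.0176
time_s: 13.22
ee_pos: [0.6046, -0.2462, 0.1173]
eef_rot: [3.136, 0.004, 1.562]
force: [-0.0, -7.8, 13.2]
grip_width: 0.0177
now [ 0.6046 -0.2462  0.1173] [3.136 0.004 1.562] F [-0.04 -7.8  13.2 ] w 0.0177 t 13.22
shift cm [ 0.02 -0.16  0.23] turn [ 0.005  0.004 -0.   ]
```

Run:
```python
from fit import *
im,d=ctrl.camera("scene"); np.save("scene2.npy",d)
cv2.imwrite("pics/v2.png",cv2.resize(im[120:270,130:270,::-1],None,fx=4,fy=4,interpolation=cv2.INTER_CUBIC))
```

```text
(no output)
```

View pics/v2.png

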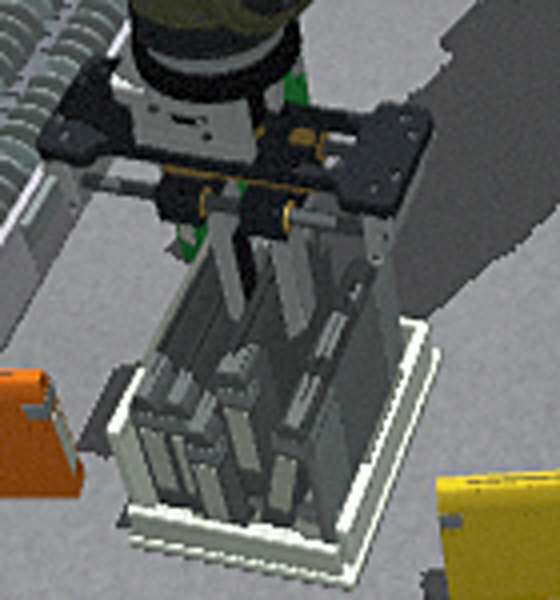

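The loose case is between the long case and the outer short one. I see a possible gap to the outer short, so I'll measure the row.

```bash
cat > row.py <<'E'
from fit import *
import sys
n=sys.argv[1]
im,d=ctrl.camera(n); P=pts(n,d)
a=np.radians(-.5); X=P[...,0]*np.cos(a)+P[...,1]*np.sin(a); Y=P[...,1]*np.cos(a)-P[...,0]*np.sin(a); Z=P[...,2]
for lo,hi in ((float(sys.argv[2]),float(sys.argv[3])),(float(sys.argv[4]),float(sys.argv[5]))):
  m=(X>lo)&(X<hi)&(Y>-.31)&(Y<-.17)&(Z>.03)&(Z<.16)
  y,z=Y[m],Z[m]; print("x",lo,hi)
  print(" ".join(f"{b*1e3+1:.0f}:{1e3*np.percentile(z[(y>=b)&(y<b+.002)],10):.0f}-{1e3*z[(y>=b)&(y<b+.002)].max():.0f}" for b in np.arange(-.308,-.19,.002) if ((y>=b)&(y<b+.002)).any()))
E
python3 row.py scene .645 .664 .55 .57
```

```text
x 0.645 0.664
-307:97-97 -305:49-49 -301:109-109 -299:109-112 -297:110-114 -295:110-112 -293:104-113 -291:105-113 -289:101-112 -287:100-105 -285:96-96 -281:109-112 -279:110-111 -277:109-112 -275:110-113 -273:106-112 -271:100-109 -269:99-103 -265:108-108 -263:110-114 -261:111-112 -259:110-112 -257:111-113 -255:107-110 -253:42-42 -251:33-50 -249:143-144 -247:144-145 -245:145-149 -243:145-148 -241:145-148 -239:145-148 -237:143-147 -235:116-146 -233:83-143 -231:47-107 -225:100-101 -223:30-103 -221:35-106 -219:38-108 -217:51-111 -215:57-112 -213:91-113 -211:108-111 -209:100-110 -207:98-100 -205:101-101 -203:107-110 -201:42-109 -199:40-115 -197:31-31 -193:44-45 -191:44-46
x 0.55 0.57
-307:97-99 -301:109-109 -299:109-111 -297:110-110 -295:110-113 -291:113-113 -275:112-113 -273:105-114 -271:99-109 -269:104-108 -237:141-145 -235:101-143 -233:84-142 -231:114-141 -225:100-100 -223:103-105 -221:105-107 -219:108-108 -217:109-112 -215:110-114 -213:108-112 -211:108-114 -209:101-111 -207:98-104 -203:108-109 -201:78-113 -199:37-111 -193:43-45 -191:45-47
```

Run:
```python
from fit import *
im,d=ctrl.camera("scene"); P=pts("scene",d)
a=np.radians(-.5); X=P[...,0]*np.cos(a)+P[...,1]*np.sin(a); Y=P[...,1]*np.cos(a)-P[...,0]*np.sin(a); Z=P[...,2]
for z in range(36,150,6):
    o=[]
    for lo,hi in ((.661,.674),(.676,.69),(.6,.64)):
        m=(X>lo)&(X<hi)&(Z>z/1e3)&(Z<z/1e3+.006)&(Y>-.31)&(Y<-.19)
        y=np.sort(np.round(Y[m]*1e3).astype(int)); o.append(" ".join(f"{g[0]}..{g[-1]}({len(g)})" for g in np.split(y,np.where(np.diff(y)>3)[0]+1) if len(g)))
    print(z,"|",o[0],"| LONG",o[1],"| MID",o[2])
```

```text
36 | -306..-304(7) -300..-285(12) -281..-281(1) -253..-251(4) -238..-220(17) -207..-198(9) -194..-194(1) | LONG -309..-300(11) -296..-287(8) -283..-283(1) -279..-279(1) -275..-275(1) -271..-247(28) -240..-240(1) -236..-236(1) -231..-220(7) -216..-216(1) -211..-192(13) | MID -200..-199(10)
42 | -306..-289(17) -285..-278(4) -252..-250(5) -241..-241(1) -237..-233(5) -229..-222(6) -205..-199(8) -193..-190(6) | LONG -309..-304(7) -268..-251(12) -192..-191(2) | MID -200..-198(16) -193..-190(14)
48 | -306..-299(8) -295..-279(14) -252..-250(6) -243..-238(4) -234..-218(13) -207..-198(10) -191..-191(1) | LONG -309..-309(1) -305..-305(3) -269..-251(15) | MID -200..-199(13)
54 | -306..-280(22) -252..-240(13) -233..-218(11) -207..-199(6) | LONG -310..-305(6) -268..-267(2) -263..-251(13) | MID -200..-198(18)
60 | -306..-282(21) -252..-241(10) -236..-215(19) -205..-198(11) | LONG -310..-304(7) -267..-265(3) -261..-250(9) | MID -201..-199(13)
66 | -306..-280(23) -252..-247(8) -243..-215(22) -207..-199(12) | LONG -309..-303(8) -268..-251(17) | MID -200..-198(13)
72 | -306..-279(24) -252..-211(35) -20
[... 890 characters left out ...]
5) -283..-283(1) -274..-269(33) -234..-232(14) -223..-219(14) -212..-198(49)
108 | -299..-290(10) -282..-273(13) -265..-251(26) -247..-233(15) -217..-208(14) -202..-198(9) | LONG -263..-255(9) | MID -301..-290(72) -282..-271(66) -234..-232(14) -219..-208(66) -203..-198(26)
114 | -250..-243(7) -239..-233(8) | LONG -255..-255(1) | MID -280..-280(1) -276..-275(2) -234..-231(11)
120 | -251..-233(21) | LONG  | MID -261..-259(2) -234..-223(19)
126 | -250..-232(20) | LONG  | MID -262..-256(4) -234..-221(20)
132 | -251..-232(16) | LONG  | MID -262..-253(10) -234..-221(31)
138 | -248..-232(16) | LONG  | MID -262..-257(7) -253..-227(47) -223..-220(11)
144 | -249..-234(19) | LONG  | MID -261..-221(112)
```

The outer short leans about 12° (foot lagging towards the long case, top pushed towards the follower), because the downward drag pins its foot. Easing up slightly should unload that foot so the spring can straighten it.

```bash
cat > lean.py <<'E'
from fit import *
im,d=ctrl.camera("scene"); P=pts("scene",d)
a=np.radians(-.5); X=P[...,0]*np.cos(a)+P[...,1]*np.sin(a); Y=P[...,1]*np.cos(a)-P[...,0]*np.sin(a); Z=P[...,2]
for z in (36,48,60,72,84,96,108,120,132):
    o=[]
    for lo,hi,y0 in ((.661,.674,-.256),(.6,.64,-.256)):
        m=(X>lo)&(X<hi)&(Z>z/1e3)&(Z<z/1e3+.008)&(Y>y0)&(Y<-.19)
        y=np.sort(np.round(Y[m]*1e3).astype(int)); o.append(" ".join(f"{g[0]}..{g[-1]}({len(g)})" for g in np.split(y,np.where(np.diff(y)>4)[0]+1) if len(g)))
    print(z,"|",o[0],"| MID",o[1])
E
python3 -m inch '[0,0,-0.15,0,0,0,0, 0,0,-0.15,0,0,0,0, 0,0,-0.15,0,0,0,0, 0,0,0,0,0,0,0, 0,0,0,0,0,0,0]'; python3 lean.py
```

```text
time_s: 14.0
ee_pos: [0.6031, -0.2454, 0.1183]
eef_rot: [-3.141, 0.001, 1.562]
force: [2.0, -8.0, -5.3]
grip_width: 0.0177
36 | -252..-250(6) -232..-218(13) -213..-205(14) | MID -207..-205(18) -192..-190(5)
48 | -252..-251(10) -246..-206(29) -190..-190(1) | MID -207..-204(20) -191..-190(3)
60 | -253..-206(45) | MID -208..-206(19)
72 | -252..-219(37) -213..-206(11) | MID -208..-206(20)
84 | -252..-206(52) | MID -208..-206(19)
96 | -254..-205(68) | MID -233..-231(14) -217..-213(31) -207..-205(25)
108 | -256..-232(30) -227..-219(11) -209..-205(9) | MID -233..-216(95) -209..-205(28)
120 | -249..-231(22) | MID -233..-221(19)
132 | -249..-232(22) | MID -256..-253(4) -233..-219(36)
```

The row straightened: the short is now at y' -232..-214 and the follower sits at its five-case position. I'll release, rise and turn 90°, so the two fingertips press along the length of the case.

```bash
python3 -m inch '[0,0,0,0,0,0,0.6, 0,0,0,0,0,0,0.6, 0,0,0,0,0,0,0.6, 0,0,0,0,0,0,0.6, 0,0,0,0,0,0,0.6, 0,0,-1,0,0,0,0.6, 0,0,-2,0,0,0,0.6, 0,0,-3,0,0,0,0.6, 0,0,-1,0,0,0,0.6, 0,0,0,0,0,0.1745,0.6, 0,0,0,0,0,0.1745,0.6, 0,0,0,0,0,0.1745,0.6, 0,0,0,0,0,0.1745,0.6, 0,0,0,0,0,0.1745,0.6, 0,0,0,0,0,0.1745,0.6, 0,0,0,0,0,0.1745,0.6, 0,0,0,0,0,0.1745,0.6, 0,0,0,0,0,0.1745,0.6, 0,0,0,0,0,0,0.6]'; python3 to.py .603 -.2468 .15 -0.5; python3 lean.py
```

```text
time_s: 16.42
ee_pos: [0.6032, -0.2446, 0.1885]
eef_rot: [-3.141, 0.001, -0.007]
force: [-0.4, 0.1, -0.1]
grip_width: 0.0563
now [ 0.6032 -0.2446  0.1885] [-3.141e+00  1.000e-03 -7.000e-03] F [-0.39  0.12 -0.12] w 0.0563 t 16.43
shift cm [-0.01  0.22  3.85] turn [-0.     0.001  0.001]
36 | -252..-250(9) -231..-219(13) -213..-207(12) | MID -208..-206(18) -192..-190(3)
48 | -252..-238(13) -233..-206(25) -191..-191(1) | MID -208..-206(20)
60 | -253..-207(51) | MID -208..-206(19)
72 | -252..-207(48) | MID -208..-206(17)
84 | -252..-207(46) | MID -208..-206(17)
96 | -254..-207(64) | MID -234..-232(13) -219..-214(31) -208..-206(20)
108 | -256..-254(4) -249..-233(19) -227..-218(12) -210..-206(9) | MID -235..-218(97) -210..-207(26)
120 | -251..-232(21) | MID -234..-232(24)
132 | -251..-233(27) | MID -236..-232(27)
```

```bash
python3 -m inch '[0,0.2,1.5,0,0,0,0.6, 0,0,1.5,0,0,0,0.6, 0,0,0.6,0,0,0,0.6, 0,0,0,0,0,0,0.6]'; python3 -m inch '[0,0,0.3,0,0,0,0.6, 0,0,0.3,0,0,0,0.6, 0,0,0,0,0,0,0.6]'; python3 -m inch '[0,0,0.3,0,0,0,0.6, 0,0,0.3,0,0,0,0.6, 0,0,0,0,0,0,0.6]'; python3 lean.py
```

```text
time_s: 16.98
ee_pos: [0.6031, -0.2466, 0.1523]
eef_rot: [-3.141, 0.001, -0.008]
force: [0.7, -1.0, -0.5]
grip_width: 0.0561
time_s: 17.35
ee_pos: [0.6032, -0.2466, 0.1468]
eef_rot: [-3.142, 0.0, -0.008]
force: [-0.2, 0.0, 0.3]
grip_width: 0.0564
time_s: 17.73
ee_pos: [0.6038, -0.2468, 0.1422]
eef_rot: [3.141, -0.002, -0.008]
force: [-0.8, 0.7, 7.8]
grip_width: 0.0567
36 | -252..-250(10) -231..-219(12) -214..-206(10) | MID -208..-205(17)
48 | -252..-206(47) | MID -208..-206(20) -191..-191(2)
60 | -252..-207(45) | MID -209..-206(19)
72 | -252..-206(47) | MID -208..-206(20)
84 | -251..-219(38) -214..-206(14) | MID -208..-206(19)
96 | -254..-206(63) | MID -234..-233(14) -219..-213(35) -208..-206(20)
108 | -256..-234(24) -228..-217(15) -210..-206(8) | MID -234..-218(94) -211..-207(26)
120 | -251..-232(23) | MID -234..-232(24)
132 | -251..-233(25) | MID -251..-251(1) -239..-232(40)
```

Contact is at about z 0.146 with 7.8 N, and the row is still straight. I'll press on in steps.

```bash
python3 -m inch '[0,0,0.3,0,0,0,0.6, 0,0,0.3,0,0,0,0.6, 0,0,0,0,0,0,0.6]'; python3 -m inch '[0,0,0.3,0,0,0,0.6, 0,0,0.3,0,0,0,0.6, 0,0,0,0,0,0,0.6]'; python3 lean.py; python3 -m inch '[0,0,0.3,0,0,0,0.6, 0,0,0.3,0,0,0,0.6, 0,0,0,0,0,0,0.6]'; python3 lean.py
```

```text
time_s: 18.15
ee_pos: [0.6041, -0.2468, 0.1364]
eef_rot: [3.141, -0.003, -0.008]
force: [2.2, 1.4, 8.7]
grip_width: 0.0565
time_s: 18.52
ee_pos: [0.6042, -0.2468, 0.1305]
eef_rot: [3.141, -0.003, -0.008]
force: [1.1, 0.8, 8.5]
grip_width: 0.0567
36 | -252..-219(29) -214..-207(12) -193..-190(3) | MID -208..-206(15) -191..-191(1)
48 | -252..-219(28) -214..-207(11) | MID -208..-206(17) -191..-191(2)
60 | -252..-207(49) | MID -208..-206(22)
72 | -252..-206(54) | MID -208..-206(21)
84 | -251..-219(41) -214..-207(10) | MID -208..-206(19)
96 | -254..-207(64) | MID -234..-233(16) -219..-215(32) -208..-206(25)
108 | -255..-233(29) -227..-219(13) -211..-207(7) | MID -234..-217(90) -210..-206(24)
120 | -251..-233(25) | MID -251..-250(2) -241..-232(39)
132 | -242..-238(6) | MID -246..-233(15)
time_s: 18.95
ee_pos: [0.6042, -0.2468, 0.1245]
eef_rot: [3.141, -0.003, -0.008]
force: [1.8, 0.7, 8.1]
grip_width: 0.0563
36 | -252..-219(30) -213..-207(14) | MID -208..-206(14) -193..-191(3)
48 | -252..-245(10) -240..-207(33) | MID -209..-206(20)
60 | -252..-206(53) | MID -208..-206(21)
72 | -252..-207(53) | MID -208..-206(22)
84 | -251..-219(36) -214..-206(13) | MID -208..-206(18)
96 | -253..-207(61) | MID -234..-232(13) -219..-213(30) -208..-206(23)
108 | -255..-232(32) -227..-219(12) -210..-208(6) | MID -256..-255(2) -235..-216(97) -211..-206(25)
120 | -249..-234(23) | MID -248..-231(73)
132 |  | MID -234..-233(3)
```

```bash
python3 -m inch '[0,0,0.3,0,0,0,0.6, 0,0,0.3,0,0,0,0.6, 0,0,0,0,0,0,0.6]'; python3 -m inch '[0,0,0.2,0,0,0,0.6, 0,0,0.2,0,0,0,0.6, 0,0,0,0,0,0,0.6]'; python3 -m inch '[0,0,0.1,0,0,0,0.6, 0,0,0.1,0,0,0,0.6, 0,0,0,0,0,0,0.6]'; python3 -m inch '[0,0,0.1,0,0,0,0.6, 0,0,0,0,0,0,0.6]'
```

```text
time_s: 19.38
ee_pos: [0.6043, -0.2468, 0.1185]
eef_rot: [3.141, -0.003, -0.008]
force: [1.6, 1.4, 8.3]
grip_width: 0.0566
time_s: 19.75
ee_pos: [0.6043, -0.2468, 0.1147]
eef_rot: [3.141, -0.003, -0.008]
force: [0.7, 2.1, 9.5]
grip_width: 0.0564
time_s: 20.12
ee_pos: [0.6043, -0.2468, 0.1128]
eef_rot: [3.14, -0.003, -0.008]
force: [-0.6, 1.9, 10.8]
grip_width: 0.0564
time_s: 20.38
ee_pos: [0.6043, -0.2468, 0.1119]
eef_rot: [3.14, -0.003, -0.008]
force: [0.8, 1.7, 10.9]
grip_width: 0.0561
```

```bash
python3 -m inch '[0,0,0.1,0,0,0,0.6, 0,0,0,0,0,0,0.6]'; python3 -m inch '[0,0,0.1,0,0,0,0.6, 0,0,0,0,0,0,0.6]'; python3 -m inch '[0,0,0.1,0,0,0,0.6, 0,0,0,0,0,0,0.6]'
```

```text
time_s: 20.62
ee_pos: [0.6043, -0.2468, 0.1109]
eef_rot: [3.14, -0.003, -0.008]
force: [0.3, 1.9, 11.7]
grip_width: 0.0565
time_s: 20.88
ee_pos: [0.6045, -0.2468, 0.1102]
eef_rot: [3.14, -0.004, -0.008]
force: [0.5, 2.1, 12.7]
grip_width: 0.0563
time_s: 21.12
ee_pos: [0.6046, -0.2469, 0.1101]
eef_rot: [3.14, -0.005, -0.008]
force: [-2.6, 3.3, 20.2]
grip_width: 0.0565
```

The bottom is felt: z stopped at 0.110 and the force rose to 20 N. I'll withdraw straight up, swing clear and check from both cameras.

```bash
python3 -m inch '[0,0,-0.5,0,0,0,0.6, 0,0,-1.5,0,0,0,0.6, 0,0,-4,0,0,0,0.6, 0,0,-5,0,0,0,0.6, 0,-2,-2,0,0,0,0.6, 0,-5,0,0,0,0,0.6, 0,-6,0,0,0,0,0.6, 0,-6,0,0,0,0,0.6, 0,-6,0,0,0,0,0.6, 0,-5,0,0,0,0,0.6, 0,-2,0,0,0,0,0.6, 0,0,0,0,0,0,0.6, 0,0,0,0,0,0,0.6]'; python3 lean.py; python3 row.py top .56 .65 .668 .678
python3 - <<'E'
from fit import *
a=ctrl.camera("scene")[0][:,:,::-1]; b,d=ctrl.camera("top"); b=b[:,:,::-1]
P=pts("top",d); m=(abs(P[...,0]-.495)<.04)&(abs(P[...,1])<.04)&(P[...,2]>.03)&(P[...,2]<.1); print("bottle",line(P[m]) if m.sum()>20 else m.sum())
f=lambda q,k:cv2.resize(q,k,interpolation=cv2.INTER_CUBIC)
cv2.imwrite("pics/v3.png",np.hstack([f(a[165:275,150:250],(400,440)),f(cv2.convertScaleAbs(b[145:255,330:430],alpha=1.7),(400,440))]))
E
```

```text
time_s: 22.75
ee_pos: [0.606, 0.072, 0.2368]
eef_rot: [3.141, 0.0, -0.01]
force: [-0.6, -0.3, -0.4]
grip_width: 0.0565
36 | -252..-219(33) -214..-207(12) | MID -208..-206(17) -191..-190(5)
48 | -252..-207(47) | MID -208..-206(16)
60 | -252..-207(49) | MID -208..-206(19)
72 | -252..-207(52) | MID -208..-206(21)
84 | -252..-219(36) -213..-206(12) | MID -208..-206(20)
96 | -255..-206(64) | MID -254..-253(10) -234..-232(14) -220..-214(33) -208..-206(20)
108 | -256..-254(7) -249..-236(19) -227..-221(8) -210..-207(5) | MID -256..-234(110) -228..-218(70) -211..-206(26)
120 |  | MID 
132 |  | MID 
x 0.56 0.65
-307:93-100 -305:96-101 -303:101-105 -301:105-110 -299:108-114 -297:108-116 -295:108-116 -293:108-114 -291:103-114 -289:100-114 -287:97-107 -285:100-105 -283:104-110 -281:109-113 -279:109-116 -277:108-114 -275:108-115 -273:103-115 -271:100-111 -269:96-106 -267:100-105 -265:105-111 -263:108-114 -261:108-115 -259:108-115 -257:108-117 -255:105-117 -253:100-109 -251:102-108 -249:105-111 -247:107-114 -245:108-115 -243:109-114 -241:108-114 -239:108-114 -237:108-113 -235:105-115 -233:99-110 -231:101-106 -229:106-110 -227:108-116 -225:108-114 -223:109-116 -221:108-115 -219:105-115 -217:101-113 -215:98-105 -213:99-104 -211:105-111 -209:106-111 -207:42-112 -193:42-48 -191:42-49
x 0.668 0.678
-307:93-96 -305:74-99 -269:98-98 -267:100-105 -265:107-107 -263:108-111 -261:110-113 -259:111-113 -257:108-115 -255:106-113 -253:101-108 -251:84-104 -249:99-99 -215:93-93 -211:106-106 -209:108-108 -207:59-112 -191:45-47
bottle (array([488.4,  -1.5]), array([33.2, 33.9]), -89.6)
```

View pics/v3.png

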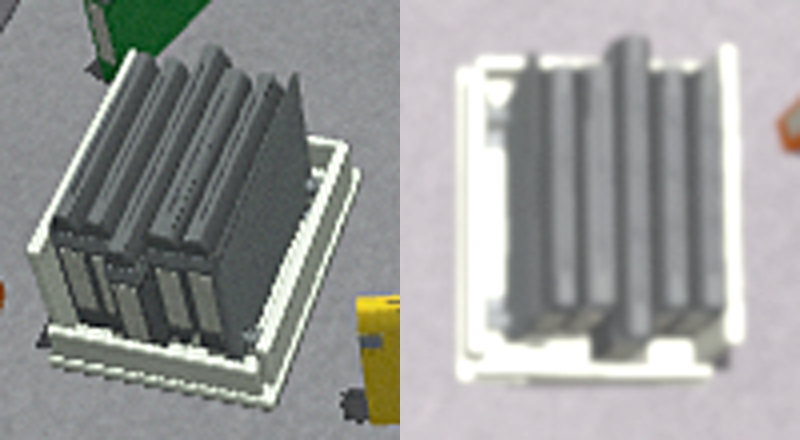

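Both views show five cases, level and upright, with the filed case directly on the follower side of the long one. The bottle hasn't moved: it measures (488,-1.5) mm against (489,-1) before.

```bash
python3 -c "
from station import ctrl
print(ctrl.hand_in())"
```

```text
the job is handed in; nothing more can be done
None
```

The loose lens case is filed in the rack directly next to the long case, on its follower side, and the job is handed in at about 23 s of the 67 s allowed.

- **Insertion:** I gripped the case in the stand and wedged its foot in beside the long case. I then released it, turned the gripper 90° and pressed it down with two fingertips. Pressing took about 8–13 N. It stopped at z = 0.110 m with the force rising to 20 N, which I took as the bottom.
- **One problem on the way:** during insertion the outer short case leaned about 12°. Easing the held case up a few millimetres let the spring straighten it, and later checks showed it still upright.
- **Last checks:** both cameras show five upright cases with tops level within the camera noise. The follower is at about its five-case position, and the bottle moved less than 1 mm. I saw no disagreement between the two cameras, and the robot was clear of everything at hand-in.

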